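# Lever up the heavy flap of a drying box and hold it

## Task

The heavy steel flap on the blue drying box has to be held open for me while I reach in. With the fingertips, first gently push the lever along its guide, from its red tail end, until its nose is fully home against the box under the flap's yellow tongue; then press the red long end down until the tongue's front edge has risen at least 30 mm, and finish while still pressing and holding it there. Do not grasp or lift the lever, do not touch the flap itself, and leave the things standing around alone.

Things in the scene. Friction and masses are not known exactly. Their poses are not given: they have to be found in the camera images.
- drying_box: Fixed fixture; origin on the worktop, x along the lever's guide toward the box, z up. Grey plinth, flat top at z = 35 mm, x = -75 to 73 mm, with two steel guide cheeks (x = -70 to 15, inner faces y = +-16.5, tops z = 57 mm). Blue box x = 73 (front wall, where the lever's nose stops) to 177 mm, 124 mm wide, rim z = 52 mm, covered by the flap. The lever lies along this x and slides along it.
- flap (a joint): Hinge of the steel flap (about 1.6 kg, 124 mm wide, 12 mm thick) lying on the box; rad, 0 closed, grows as it rises; falls shut by its weight. Hinge line along the box's y at x = 181, z = 58.5 mm of drying_box. Its yellow tongue, 36 mm wide, reaches out over the plinth to x = 33 mm, underside z = 52.5 mm. At 0.2 rad the tongue's front edge has risen 29 mm.
- flap_edge (a point): Middle of the lower front edge of the flap's yellow tongue (148 mm from the hinge line); moves with the flap.
- lever: Loose cranked lever, 0.45 kg, resting on the plinth between the cheeks. Origin: lowest point of its round heel (radius 14 mm), on which it rocks; x to the nose, z up. Arm 18 mm wide rises backward at 0.5 rad to a red grip 28 x 12 x 50 mm. Starts 33 to 51 mm short of home; home, its origin is at x = 0 to 1 mm of drying_box. It takes under 5 N to slide. Let go, it tips back nose down.
- lever_nose (a point): Middle of the front face of the lever's steel nose (26 mm wide, 13 mm high), 72 mm ahead of the heel. Home, it meets the box wall under the tongue, with 4.5 mm play below the tongue.
- lever_pad (a point): Middle of the red grip's upper face, where to press: 111 mm behind and 82 mm above the lever's origin at the start; swings in an arc about the heel. With the lever home, pressing it down 60 to 70 mm rocks the lever 0.5 to 0.6 rad and raises the flap 0.23 to 0.27 rad; 2 to 8 N. The arm meets the plinth's back edge at about 0.65 rad.
- lever_tail (a point): Middle of the end face of the red grip (rear end of the lever), where to push: 136 mm behind and 88 mm above the lever's origin at the start; the space behind and below it is free.
- cast: Bystander: plaster cast with teeth on a pale blue base, 49 x 47 x 45 mm, loose; origin under its centre.
- bur_tin: Bystander: round open tin, 48 mm across, 12 mm high, loose; origin under its centre.
- spacer_bottle: Bystander: small red bottle with a black cap, 30 mm across, 67 mm high, loose; origin under its centre.

How it is judged:
By the outcome, as a careful person would: the job done as asked, in the order asked, and still so for the second after the job is handed in, while the arm keeps its last pose, push and grip.
It also fails if it takes over 42 s, if anything falls off the work surface, if the arm or the gripper's body presses on something with over 40 N, if the wrist force passes 120 N, or if a joint passes its speed limit or range.

## Robot

A 6-joint arm with a two-finger parallel gripper is mounted at the origin on a cart in front of the work surface, level with it; the furniture and walls round the work are solid. World frame = base frame: x ahead of the robot, y to its left, z up, the work surface at z = 0. Lengths are in m, angles in rad, forces in N, time in s.
With the tool pointing down it reaches from about 0.225 to 0.725 m from the base axis. Payload 3.1 kg.
Tool frame: the origin (TCP) lies on the centre line of the jaws, within the pads' length; the fingertips stand 11 mm ahead of it and the grasp point (between the pads) lies 8 mm behind it (ctrl.nose_length is the distance from the TCP to the fingertips, in m); z points along the fingers, y is the line along which they close (so a half turn about z gives the same grasp; the last joint's range is limited). The gripper opens to 85 mm and grips with 20 to 120 N. Pads are 22 mm wide; open, the fingers measure 114 mm over their backs; the gripper's body (76 mm by 85 mm) begins 54 mm behind the grasp point. The pads swing forward as they close: fully open they stand 13 mm farther back than shut.
Start: joints at [1.122, 0.048, 0.099, 1.622, 0, 1.443], TCP at [0.166, 0.498, 0.214] pointing down, gripper open.
Joint ranges: [-2.91, 2.91], [-0.99, 1.94], [-1.21, 1.42], [-2.12, 2.29], [-1.49, 1.47], [-3.14, 3.14]. Speed limits (rad/s): [2.79, 2.79, 3.14, 3.14, 3.14, 3.14].

## Interface

Orientations are given as a unit quaternion [w, x, y, z].
In Python, from rig import ctrl, snapshot, calibration gives the robot as it stands.
- The arm moves only by the shell command python3 -m jog FILE [FORCE], which reads ROWS from the file FILE. ROWS is a JSON list of rows, 1 to 5 of them, each written [opening, [dx, dy, dz], [rx, ry, rz]]: the finger opening in m, then dx, dy, dz in a scale on which 1.0 is 1 m, then a rotation vector rx, ry, rz in a scale on which 1.0 is 60 degrees; each row shifts and turns the commanded pose from where the row before left it, along the tool's axes as they then stand; what a row does not reach is not made up. A row lasts 1/12 s, in which the tool goes at most 0.0417 m and 0.125 rad, less where a joint would pass 70% of its speed; a pose out of reach is approached as far as the arm can. The fingers move at their own pace and stop on an object; FORCE is the grip in N (left out, the last holds). Time passes only in rows, so rows that do not move let the fingers close. It prints the time, the measured TCP pose, the force, the opening and the grip force at its end. No shift or turn number may pass 1 either way. Input that does not fit is refused with a message, and nothing moves.
- ctrl.state(): the state, without advancing time (a new reading comes with each control period).
- snapshot(name): name is "scene" or "top" or "wrist"; returns the picture (400x640x3 uint8, blue, green, red); there is no depth.
- calibration(name): a dict with "fovy" (degrees; the focal length in pixels is half the picture's height over the tangent of half this angle, whatever the lens; pixels are square), "cx", "cy" (the principal point, pixels), "origin" and "attitude" of the camera in the world; the wrist camera has in their place "tool_from_camera" (4x4, takes a point from camera to tool coordinates, whose origin is the TCP and whose axes are the flange's). Camera axes: x right, y down, z forward; pixel columns grow to the right and rows downward; lengths in m; the calibration is good to about 2 mm. A picture is of the moment at which its call begins: read the wrist's pose just before it. calibration takes no time and is no camera call.
- ctrl.hand_in(): hands the job in; it is judged then, once.
The state is a dict: "clock": time; "joints": joint angles; "qvel": joint speeds; "effort": joint torques, N m; "tcp_pos": TCP position; "ee_rot": TCP orientation; "force": force on the tool from outside, world axes, zero at the start; "wrist_torque": the same for the moment, N m; "finger_gap": finger opening in m; "grip_force": force on a finger pad.
Only numpy, scipy, OpenCV 4.12 (cv2) and the standard library are available. Lean on these libraries where they do the work, as an engineer would, in place of code of your own. Each camera call takes 0.05 s, during which the arm holds its last target. There are 200 camera calls.

## Working session

There is one attempt and no reset: what is moved stays moved. The work goes in short steps, Python scripts to look and compute and a shell command to move; the robot and the scene stay as the last step left them, time stands still between calls to the robot, and variables do not carry over. Pictures are saved under pics/ and viewed, at most 10 in all, crops included, and the job is handed in when it is done.

```bash
mkdir -p pics; python3 - <<'E'
from rig import ctrl,snapshot,calibration
import cv2
for n in("scene","top"):
    cv2.imwrite(f"pics/{n}0.png",snapshot(n)); print(n,calibration(n))
print(calibration("wrist"));print(ctrl.state(),ctrl.nose_length)
E
```

```text
scene {'fovy': 44.78146262093064, 'cx': 322.3361964360298, 'cy': 205.91966723989606, 'origin': array([ 0.06318388, -0.24030817,  0.83230552]), 'attitude': array([-0.32402228,  0.83521033, -0.41635663,  0.15517871])}
top {'fovy': 49.251045234435956, 'cx': 315.1486784077866, 'cy': 206.8806157125327, 'origin': array([0.46152508, 0.13110792, 0.93991457]), 'attitude': array([ 0.05919876, -0.69563733,  0.7154128 , -0.02772616])}
{'fovy': 65.71835916744833, 'cx': 324.3768363673998, 'cy': 202.95394537631998, 'tool_from_camera': array([[ 5.12068005e-05, -9.53798780e-01, -3.00446144e-01,
         7.68651041e-02],
       [ 9.99999987e-01,  3.61033678e-06,  1.58974465e-04,
         8.96071146e-05],
       [-1.50544939e-04, -3.00446148e-01,  9.53798768e-01,
        -1.59306739e-01],
       [ 0.00000000e+00,  0.00000000e+00,  0.00000000e+00,
         1.00000000e+00]])}
{'clock': 0.1, 'joints': array([1.12221098e+00, 4.86491287e-02, 9.77425631e-02, 1.62199724e+00,
       1.39963405e-05, 1.44300054e+00]), 'qvel': array([-0.00029994, -0.0020095 ,  0.00370082, -0.00189829, -0.00151963,
        0.00177873]), 'effort': array([ 2.00800299e-03, -3.39850545e+01,  3.20936143e+01,  1.58380374e-02,
       -2.05746992e-04,  3.70713934e-06]), 'tcp_pos': array([0.16528874, 0.49768115, 0.2132426 ]), 'ee_rot': array([-3.06201658e-04,  1.59707851e-01,  9.87163761e-01, -1.00829565e-03]), 'force': array([-0.43233982,  0.53941664, -0.26381182]), 'wrist_torque': array([-0.01211991,  0.01597727, -0.00127531]), 'grip_force': 0.0, 'finger_gap': 0.085238997144803} 0.011
```

View pics/scene0.png

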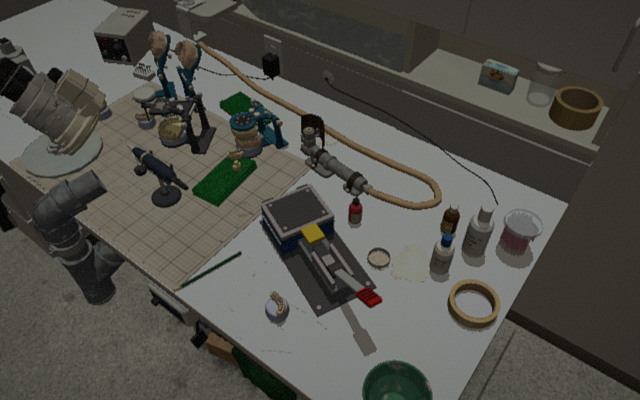

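View pics/top0.png

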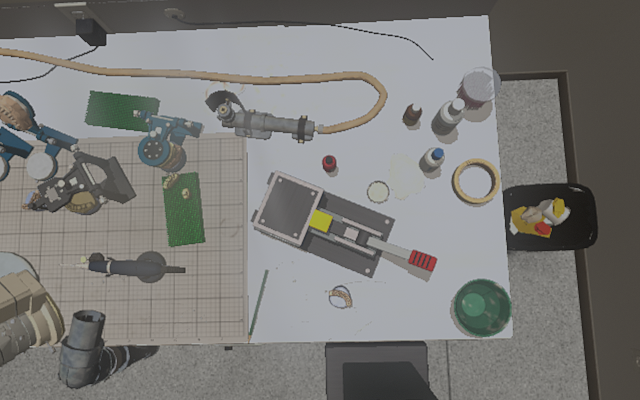

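The scene picture shows the blue box at about (300,215), the red grip at (370,298), the cast at (277,305), the tin at (378,258) and the bottle at (355,210). In the top picture the box is at (288,208), the red grip at (423,260), the cast at (341,297), the tin at (377,191) and the bottle at (329,163). I'll enlarge both for exact points.

```bash
python3 - <<'E'
import cv2,numpy as np
a=cv2.imread("pics/top0.png")[165:285,245:445]; b=cv2.imread("pics/scene0.png")[180:330,250:400]
def up(i,s,o,n):
    i=cv2.convertScaleAbs(cv2.resize(i,None,fx=s,fy=s,interpolation=cv2.INTER_CUBIC),alpha=1.5)
    for u in range(0,i.shape[1],20*s): cv2.putText(i,str(o[0]+u//s),(u,10),0,.35,(0,255,0));i[:6,u]=(0,255,0);i[::8,u]=(0,255,0)
    for v in range(0,i.shape[0],20*s): cv2.putText(i,str(o[1]+v//s),(0,v+10),0,.35,(0,255,0));i[v,::8]=(0,255,0)
    cv2.imwrite(n,i)
up(a,4,(245,165),"pics/top0c.png");up(b,4,(250,180),"pics/scene0c.png")
E
```

```text
(no output)
```

View pics/top0c.png

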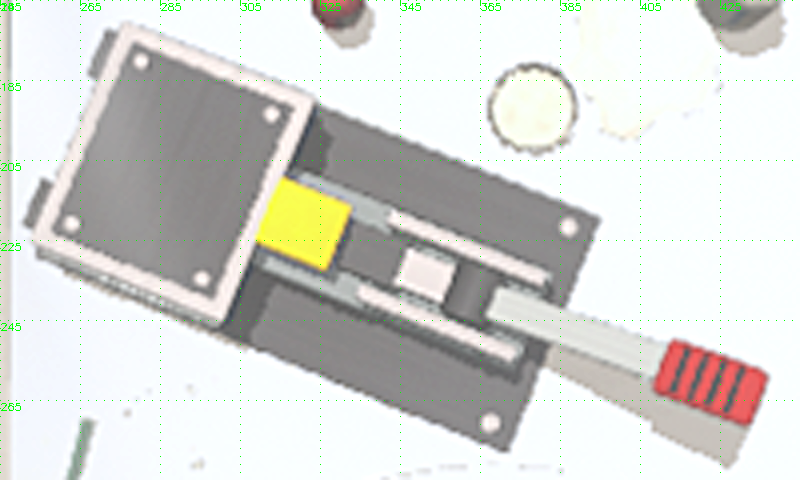

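View pics/scene0c.png

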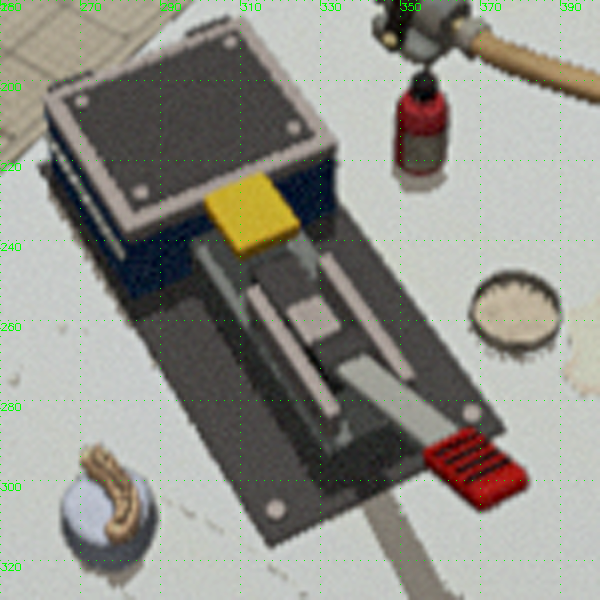

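```bash
cat > h.py <<'E'
import numpy as np
from scipy.spatial.transform import Rotation as R
from scipy.optimize import least_squares
from rig import ctrl,snapshot,calibration
def rot(q): return R.from_quat(np.roll(q,-1))
def proj(n,P):
    c=calibration(n); f=200/np.tan(np.radians(c["fovy"]/2))
    p=rot(c["attitude"]).inv().apply(np.atleast_2d(P)-c["origin"])
    return np.c_[c["cx"]+f*p[:,0]/p[:,2],c["cy"]+f*p[:,1]/p[:,2]]
def tri(obs): # {cam:(u,v)}
    s=least_squares(lambda P:np.concatenate([proj(n,P)[0]-o for n,o in obs.items()]),[.45,0,.05]); return s.x,np.abs(s.fun).max()
E
cat > fit.py <<'E'
from h import *
T={'pl':(395,220),'pr':(372,277.5),'fl':(324,190),'fr':(300.5,246.3),'tl':(332.5,216.3),'tr':(326.3,232.5),'g1':(413,250),'g2':(408.8,263),'e1':(437,258.8),'e2':(432,271.5)}
S={'pl':(376.3,287.5),'pr':(317.5,317),'fl':(334.5,217),'fr':(282.5,238),'tl':(325,235.5),'tr':(310,243.8),'g1':(368.8,286.3),'g2':(356.3,292.5),'e1':(381.3,298.8),'e2':(369.5,305)}
X={k:tri({'top':T[k],'scene':S[k]}) for k in T}
for k in X: print(k,X[k][0].round(4),round(X[k][1],2))
# fixture points: left = world +x side seen as upper in top view; sign of y solved
def F(p,s):
    x,y,a,w,zt,zf=p
    return {'pl':(-.075,-s*w,.035),'pr':(-.075,s*w,.035),'fl':(.073,-s*.062,zf),'fr':(.073,s*.062,zf),'tl':(.033,-s*.018,zt),'tr':(.033,s*.018,zt)}
def W(p,s):
    f=F(p,s); k=list(f); r=R.from_euler('z',p[2]); return k,r.apply(np.array([f[i] for i in k]))+[p[0],p[1],0]
def res(p):
    k,P=W(p,1); return np.r_[(proj('top',P)-[T[i] for i in k]).ravel(),(proj('scene',P)-[S[i] for i in k]).ravel()]
s=least_squares(res,[.45,0,1.3,.07,.06,.0645],loss='soft_l1'); print(s.x.round(4),s.fun.reshape(2,-1,2).round(1))
x,y,a=s.x[:3]; 
for k in ('g1','g2','e1','e2'): print(k,R.from_euler('z',-a).apply(X[k][0]-[x,y,0]).round(4))
E
python3 fit.py
```

```text
pl [0.5445 0.0012 0.0025] 0.02
pr [ 4.235e-01  5.550e-02 -3.000e-04] 0.34
fl [0.6054 0.15   0.0583] 0.02
fr [0.4927 0.1991 0.064 ] 0.74
tl [0.5506 0.1341 0.0629] 0.16
tr [0.5185 0.1476 0.0583] 0.15
g1 [ 0.4783 -0.0163  0.1055] 0.48
g2 [ 0.454  -0.0067  0.1072] 0.34
e1 [ 0.4596 -0.054   0.1264] 0.38
e2 [ 0.4374 -0.0443  0.1264] 0.05
[0.5166 0.1047 1.1486 0.0639 0.0705 0.0667] [[[ -2.2  -1.2]
  [ -2.4  -1. ]
  [  2.    0.4]
  [  1.7   0.8]
  [  3.5   1.4]
  [  2.8   1.8]]

 [[ -2.7 -11.3]
  [ -1.6 -13. ]
  [  1.   -1. ]
  [ -0.8   0.7]
  [  1.3   0.5]
  [  0.3  -0.9]]]
g1 [-0.1261 -0.0147  0.1055]
g2 [-0.1272  0.0114  0.1072]
e1 [-0.1681 -0.013   0.1264]
e2 [-0.1683  0.0112  0.1264]
```

```bash
sed -i 's/x,y,a,w,zt,zf=p/x,y,a,w,zt,zf,xp=p/; s/(-.075,-s\*w,.035)/(xp,-s*w,.002)/; s/(-.075,s\*w,.035)/(xp,s*w,.002)/; s/.06,.0645\]/.06,.0645,-.08]/' fit.py; sed -i 's/^    return np\|^    k,P=W(p,1); return np/    k,P=W(p,1); return np/' fit.py; python3 fit.py
```

```text
pl [0.5445 0.0012 0.0025] 0.02
pr [ 4.235e-01  5.550e-02 -3.000e-04] 0.34
fl [0.6054 0.15   0.0583] 0.02
fr [0.4927 0.1991 0.064 ] 0.74
tl [0.5506 0.1341 0.0629] 0.16
tr [0.5185 0.1476 0.0583] 0.15
g1 [ 0.4783 -0.0163  0.1055] 0.48
g2 [ 0.454  -0.0067  0.1072] 0.34
e1 [ 0.4596 -0.054   0.1264] 0.38
e2 [ 0.4374 -0.0443  0.1264] 0.05
[ 0.5202  0.1095  1.1508  0.0665  0.0627  0.0582 -0.0891] [[[ 0.  -0. ]
  [-0.1  0.5]
  [-0.4 -0.6]
  [-0.4 -0.7]
  [ 1.   0.1]
  [ 0.4  0.4]]

 [[ 0.1  0.1]
  [ 0.3 -0.5]
  [ 0.  -0.5]
  [-1.2  1.1]
  [ 0.4  0.7]
  [-0.4 -0.8]]]
g1 [-0.132  -0.0131  0.1055]
g2 [-0.1331  0.013   0.1072]
e1 [-0.174  -0.0113  0.1264]
e2 [-0.1742  0.0129  0.1264]
```

Fit residuals are under about 1 px. The fixture is at (0.520, 0.1095) with yaw 1.151, and the lever origin is about 42 mm short of home. Next: close the fingers, travel high to behind the tail, then turn.

The rows are not in the units I measure in: turns go in shares of 60 degrees. I convert before sending: 0.12 rad / 1.0472 = 0.1146.

```bash
cat > st.py <<'E'
import sys; from h import *
# remaining move, tool axes, to box-frame TCP target x,y,z, tool x along guide
B=np.array([.5202,.1095,0]);a=1.1508;Rb=R.from_euler('z',a)
s=ctrl.state();r=rot(s["ee_rot"]);p=s["tcp_pos"]
print("t",round(s["clock"],2),"box TCP",Rb.inv().apply(p-B).round(4),"F(box)",Rb.inv().apply(s["force"]).round(1),"gap",round(s["finger_gap"],4))
if len(sys.argv)>3:
    t=Rb.apply(np.array(sys.argv[1:4],float))+B; G=Rb*R.from_euler('x',np.pi)
    print("move now",r.inv().apply(t-p).round(4),"rotvec",(r.inv()*G).as_rotvec().round(3),"move after turn",G.inv().apply(t-p).round(4))
E
echo '[[0,[-0.0273,-0.0294,0],[0,0,0]],[0,[-0.0273,-0.0294,0],[0,0,0]],[0,[-0.0273,-0.0294,0],[0,0,0]],[0,[-0.0273,-0.0294,0],[0,0,0]],[0,[-0.0273,-0.0294,0],[0,0,0]]]' > m.json && python3 -m jog m.json 20
echo '[[0,[-0.0273,-0.0294,0],[0,0,0]],[0,[-0.0273,-0.0294,0],[0,0,0]],[0,[-0.0273,-0.0294,0],[0,0,0]],[0,[-0.0273,-0.0294,0],[0,0,0]],[0,[-0.0273,-0.0294,0],[0,0,0]]]' > m.json && python3 -m jog m.json
echo '[[0,[-0.0273,-0.0294,0],[0,0,0]],[0,[-0.0273,-0.0294,0],[0,0,0]],[0,[-0.0273,-0.0294,0],[0,0,0]],[0,[-0.0273,-0.0294,0],[0,0,0]],[0,[-0.0273,-0.0294,0],[0,0,0]]]' > m.json && python3 -m jog m.json
echo '[[0,[-0.0273,-0.0294,0],[0,0,0]],[0,[0,0,0],[0,0,0.1146]],[0,[0,0,0],[0,0,0.1146]],[0,[0,0,0],[0,0,0.1146]],[0,[0,0,0],[0,0,0.1146]]]' > m.json && python3 -m jog m.json
python3 st.py -.215 0 .109
```

```text
clock: 0.52
tcp_pos: [0.2487, 0.3139, 0.2137]
ee_rot: [-0.0, 0.159, 0.987, -0.0]
force: [0.9, 0.1, 0.3]
finger_gap: 0.0259
grip_force: 0.0
clock: 0.93
tcp_pos: [0.332, 0.1313, 0.214]
ee_rot: [0.0, 0.159, 0.987, 0.0]
force: [0.2, -0.1, 0.8]
finger_gap: -0.0002
grip_force: 0.0
clock: 1.35
tcp_pos: [0.4152, -0.0515, 0.2139]
ee_rot: [-0.0, 0.16, 0.987, 0.0]
force: [1.4, 0.4, 0.4]
finger_gap: 0.0001
grip_force: 0.0
clock: 1.77
tcp_pos: [0.4314, -0.0863, 0.2135]
ee_rot: [-0.001, 0.393, 0.92, -0.0]
force: [-0.1, 0.2, -0.3]
finger_gap: -0.0001
grip_force: 0.0
t 1.77 box TCP [-0.215   0.0012  0.2135] F(box) [ 0.1  0.2 -0.3] gap -0.0001
move now [-0.0013  0.0006  0.1045] rotvec [-2.000e-03 -1.000e-03  1.183e+00] move after turn [0.     0.0012 0.1045]
```

Converted, 0.12 rad / 1.0472 = 0.1146.

```bash
echo '[[0,[0,0,0],[0,0,0.1146]],[0,[0,0,0],[0,0,0.1146]],[0,[0,0,0],[0,0,0.1146]],[0,[0,0,0],[0,0,0.1146]],[0,[0,0,0],[0,0,0.1146]]]' > m.json && python3 -m jog m.json >/dev/null
echo '[[0,[0,0,0],[0,0,0.1146]],[0,[0,0,0],[0,0,0.1146]],[0,[0,0,0],[0,0,0.1146]],[0,[0,0,0],[0,0,0.1146]],[0,[0,0,0],[0,0,0.0984]]]' > m.json && python3 -m jog m.json
python3 st.py -.215 0 .109; cat >> h.py <<'E'
def wproj(P,s):
    c=calibration("wrist"); f=200/np.tan(np.radians(c["fovy"]/2)); M=np.linalg.inv(c["tool_from_camera"])
    q=rot(s["ee_rot"]).inv().apply(np.atleast_2d(P)-s["tcp_pos"]); p=q@M[:3,:3].T+M[:3,3]
    return np.c_[c["cx"]+f*p[:,0]/p[:,2],c["cy"]+f*p[:,1]/p[:,2]]
E
python3 - <<'E'
from h import *; import cv2
s=ctrl.state(); cv2.imwrite("pics/w1.png",snapshot("wrist"))
Rb=R.from_euler('z',1.1508)
for q in [(-.133,-.014,.107),(-.133,.014,.107),(-.1743,-.014,.127),(-.1743,.014,.127),(.033,-.018,.0627),(.033,.018,.0627)]:
    print(q,wproj(Rb.apply(q)+[.5202,.1095,0],s).round(1))
E
```

```text
clock: 2.6
tcp_pos: [0.4314, -0.0858, 0.2137]
ee_rot: [-0.0, 0.839, 0.545, -0.0]
force: [0.3, 0.6, 0.8]
finger_gap: 0.0001
grip_force: 0.0
t 2.6 box TCP [-0.2146  0.0015  0.2137] F(box) [ 0.6 -0.   0.8] gap 0.0001
move now [-0.0004  0.0016  0.1047] rotvec [-0.001  0.     0.001] move after turn [-0.0004  0.0015  0.1047]
(-0.133, -0.014, 0.107) [[343.7  99.5]]
(-0.133, 0.014, 0.107) [[309.3  99.5]]
(-0.1743, -0.014, 0.127) [[344.1 153.9]]
(-0.1743, 0.014, 0.127) [[308.8 153.9]]
(0.033, -0.018, 0.0627) [[ 349.8 -121.1]]
(0.033, 0.018, 0.0627) [[ 304.2 -121.1]]
```

View pics/w1.png

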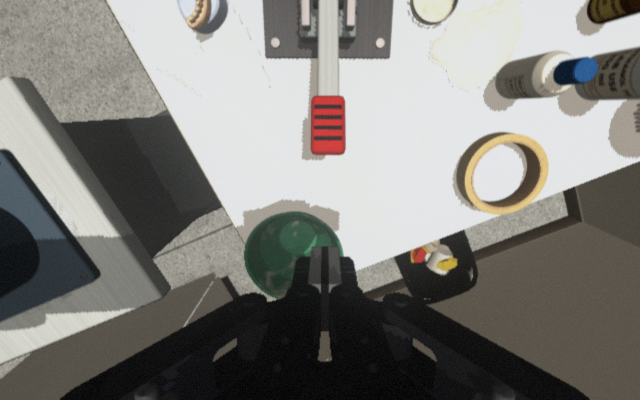

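The wrist view shows the red grip at columns 311–346, rows 96–155. That matches the prediction apart from about 1.5 mm sideways. I'll descend behind it and approach.

```bash
echo '[[0,[0,0.0025,0.035],[0,0,0]],[0,[0,0,0.035],[0,0,0]],[0,[0,0,0.0345],[0,0,0]],[0,[0,0,0],[0,0,0]]]' > m.json && python3 -m jog m.json|grep force:
echo '[[0,[0.005,0,0],[0,0,0]],[0,[0.005,0,0],[0,0,0]],[0,[0.005,0,0],[0,0,0]],[0,[0.003,0,0],[0,0,0]],[0,[0,0,0],[0,0,0]]]' > m.json && python3 -m jog m.json |grep force:
python3 st.py
echo '[[0,[0.003,0,0],[0,0,0]],[0,[0.003,0,0],[0,0,0]],[0,[0.003,0,0],[0,0,0]],[0,[0.003,0,0],[0,0,0]],[0,[0,0,0],[0,0,0]]]' > m.json && python3 -m jog m.json |grep force:
python3 st.py
echo '[[0,[0.003,0,0],[0,0,0]],[0,[0.003,0,0],[0,0,0]],[0,[0.003,0,0],[0,0,0]],[0,[0.003,0,0],[0,0,0]],[0,[0,0,0],[0,0,0]]]' > m.json && python3 -m jog m.json |grep force:
python3 st.py
echo '[[0,[0.003,0,0],[0,0,0]],[0,[0.003,0,0],[0,0,0]],[0,[0.003,0,0],[0,0,0]],[0,[0,0,0],[0,0,0]]]' > m.json && python3 -m jog m.json |grep force:
python3 st.py
```

```text
force: [-2.6, 1.1, -1.8]
grip_force: 0.0
force: [-0.7, 0.4, -0.4]
grip_force: 0.0
t 3.4 box TCP [-0.1954 -0.0035  0.1128] F(box) [ 0.1  0.9 -0.4] gap -0.0
force: [0.3, 0.1, -0.5]
grip_force: 0.0
t 3.82 box TCP [-0.184  -0.0011  0.1097] F(box) [ 0.2 -0.3 -0.5] gap 0.0001
force: [-0.6, -2.3, 1.4]
grip_force: 1.0
t 4.23 box TCP [-0.1722 -0.0011  0.1098] F(box) [-2.3 -0.3  1.4] gap 0.0004
force: [-2.3, -2.4, 1.6]
grip_force: 1.0
t 4.57 box TCP [-0.1628 -0.001   0.1098] F(box) [-3.2  1.1  1.6] gap -0.0003
```

```bash
echo '[[0,[0.002,0,0],[0,0,0]],[0,[0.002,0,0],[0,0,0]],[0,[0.002,0,0],[0,0,0]],[0,[0,0,0],[0,0,0]]]' > m.json && python3 -m jog m.json |grep force:
python3 st.py
echo '[[0,[0.001,0,0],[0,0,0]],[0,[0.001,0,0],[0,0,0]],[0,[0,0,0],[0,0,0]]]' > m.json && python3 -m jog m.json |grep force:
python3 st.py
echo '[[0,[0.001,0,0],[0,0,0]],[0,[0.001,0,0],[0,0,0]],[0,[0,0,0],[0,0,0]]]' > m.json && python3 -m jog m.json |grep force:
python3 st.py
```

```text
force: [-1.4, -2.7, 1.2]
grip_force: 1.3
t 4.9 box TCP [-0.157  -0.001   0.1098] F(box) [-3.   0.2  1.2] gap 0.0001
force: [-1.5, -2.9, 0.5]
grip_force: 1.5
t 5.15 box TCP [-0.1554 -0.001   0.1098] F(box) [-3.3  0.2  0.5] gap -0.0
force: [-1.0, -3.7, 1.1]
grip_force: 1.6
t 5.4 box TCP [-0.1533 -0.001   0.1098] F(box) [-3.8 -0.6  1.1] gap -0.0003
```

```bash
for i in 1; do
echo '[[0,[0.001,0,0],[0,0,0]],[0,[0.001,0,0],[0,0,0]],[0,[0,0,0],[0,0,0]]]' > m.json && python3 -m jog m.json >/dev/null; python3 st.py
echo '[[0,[0.001,0,0],[0,0,0]],[0,[0,0,0],[0,0,0]]]' > m.json && python3 -m jog m.json >/dev/null; python3 st.py
echo '[[0,[0.001,0,0],[0,0,0]],[0,[0,0,0],[0,0,0]]]' > m.json && python3 -m jog m.json >/dev/null; python3 st.py
echo '[[0,[0.001,0,0],[0,0,0]],[0,[0,0,0],[0,0,0]]]' > m.json && python3 -m jog m.json >/dev/null; python3 st.py; done
```

```text
t 5.65 box TCP [-0.1513 -0.0009  0.1098] F(box) [-3.3 -0.6  0.6] gap -0.0004
t 5.82 box TCP [-0.1504 -0.001   0.1098] F(box) [-3.9 -0.7  0.6] gap 0.0001
t 5.98 box TCP [-0.1494 -0.0009  0.1098] F(box) [-3.8  0.4  1.1] gap 0.0
t 6.15 box TCP [-0.1483 -0.0009  0.1098] F(box) [-4.1 -0.8  1.4] gap -0.0002
```

```bash

echo '[[0,[0.001,0,0],[0,0,0]],[0,[0,0,0],[0,0,0]]]' > m.json && python3 -m jog m.json >/dev/null; python3 st.py
echo '[[0,[0.001,0,0],[0,0,0]],[0,[0,0,0],[0,0,0]]]' > m.json && python3 -m jog m.json >/dev/null; python3 st.py
echo '[[0,[0.001,0,0],[0,0,0]],[0,[0,0,0],[0,0,0]]]' > m.json && python3 -m jog m.json >/dev/null; python3 st.py
```

```text
t 6.32 box TCP [-0.1473 -0.0009  0.1098] F(box) [-4.3 -0.1  0.3] gap -0.0
t 6.48 box TCP [-0.1463 -0.0009  0.1098] F(box) [-3.4 -0.7  1.1] gap -0.0001
t 6.65 box TCP [-0.1453 -0.0009  0.1098] F(box) [-3.7 -0.2  0.2] gap -0.0001
```

```bash

echo '[[0,[0.001,0,0],[0,0,0]],[0,[0,0,0],[0,0,0]]]' > m.json && python3 -m jog m.json >/dev/null; python3 st.py
echo '[[0,[0.001,0,0],[0,0,0]],[0,[0,0,0],[0,0,0]]]' > m.json && python3 -m jog m.json >/dev/null; python3 st.py
echo '[[0,[0.001,0,0],[0,0,0]],[0,[0,0,0],[0,0,0]]]' > m.json && python3 -m jog m.json >/dev/null; python3 st.py
python3 - <<'E'
from h import *; import cv2
b=snapshot("scene");a=snapshot("top")
b=cv2.resize(b[200:320,260:400],None,fx=4,fy=4,interpolation=2);a=cv2.resize(a[190:290,300:450],None,fx=4,fy=4,interpolation=2)[:, :]
o=np.zeros((480,800,3),np.uint8);o[:,:400]=cv2.resize(b,(400,343))[0:0].sum() if 0 else 0
cv2.imwrite("pics/s2.png",cv2.convertScaleAbs(b,alpha=1.5))
E
```

```text
t 6.82 box TCP [-0.1443 -0.0009  0.1098] F(box) [-2.9 -0.4  0.6] gap -0.0001
t 6.98 box TCP [-0.1433 -0.0009  0.1098] F(box) [-3.9 -0.1  1.4] gap -0.0
t 7.15 box TCP [-0.1423 -0.0009  0.1098] F(box) [-3.5 -0.2 -0.2] gap 0.0001
```

View pics/s2.png

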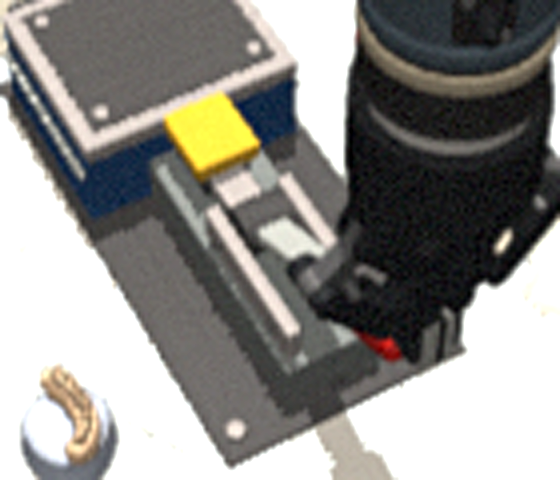

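```bash

echo '[[0,[0.001,0,0],[0,0,0]],[0,[0,0,0],[0,0,0]]]' > m.json && python3 -m jog m.json >/dev/null; python3 st.py
echo '[[0,[0.001,0,0],[0,0,0]],[0,[0,0,0],[0,0,0]]]' > m.json && python3 -m jog m.json >/dev/null; python3 st.py
echo '[[0,[0.001,0,0],[0,0,0]],[0,[0,0,0],[0,0,0]]]' > m.json && python3 -m jog m.json >/dev/null; python3 st.py
echo '[[0,[0.001,0,0],[0,0,0]],[0,[0,0,0],[0,0,0]]]' > m.json && python3 -m jog m.json >/dev/null; python3 st.py
```

```text
t 7.42 box TCP [-0.1414 -0.0009  0.1098] F(box) [-3.  -0.   1.9] gap 0.0002
t 7.58 box TCP [-0.1404 -0.0009  0.1098] F(box) [-3.3 -0.6  1.8] gap 0.0001
t 7.75 box TCP [-0.1402 -0.0009  0.1099] F(box) [-5.3 -0.1  2.2] gap -0.0002
t 7.92 box TCP [-0.14  -0.001  0.11 ] F(box) [-7.9 -0.5  2.2] gap -0.0003
```

The force rose to 8 N while the tip stood still at x = −0.140, so the lever is home. Next: back off, rise, and go above the pad.

```bash

echo '[[0,[-0.013,0,0],[0,0,0]],[0,[-0.013,0,0],[0,0,0]],[0,[0,0,-0.03],[0,0,0]],[0,[0,0,-0.03],[0,0,0]],[0,[0,0,0],[0,0,0]]]' > m.json && python3 -m jog m.json >/dev/null; python3 st.py
echo '[[0,[0.025,0,0],[0,0,0]],[0,[0.024,0,0],[0,0,0]],[0,[0,0,0],[0,0,0]],[0,[0,0,0],[0,0,0]]]' > m.json && python3 -m jog m.json >/dev/null; python3 st.py -.115 -.001 .150
python3 - <<'E'
from h import *; import cv2
cv2.imwrite("pics/w3.png",cv2.convertScaleAbs(snapshot("wrist"),alpha=1.4))
E
```

```text
t 8.33 box TCP [-0.1626 -0.004   0.1754] F(box) [ 1.3 -0.6  0.7] gap -0.0002
t 8.67 box TCP [-0.1137 -0.0005  0.1697] F(box) [-1.   0.1 -0. ] gap -0.0
move now [-0.0014  0.0005  0.0197] rotvec [-0.    -0.002  0.01 ] move after turn [-0.0013  0.0005  0.0197]
```

View pics/w3.png

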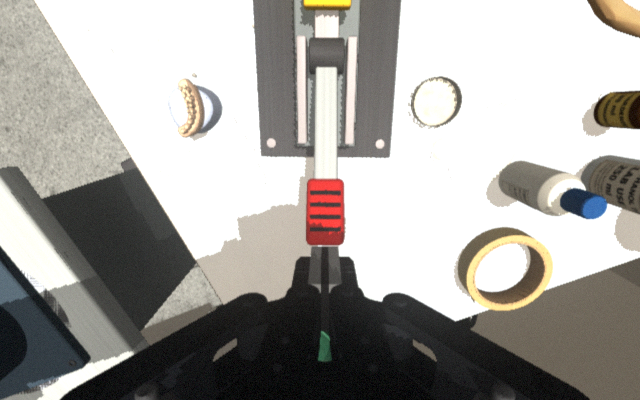

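The wrist view shows the grip at columns 306–344, rows 180–245, in line with the fingers. I'll check those rows against the predicted home pose.

```bash
python3 - <<'E'
from h import *
s=ctrl.state();Rb=R.from_euler('z',1.1508)
for q in [(-.090,0,.106),(-.1325,0,.129),(-.111,0,.117),(-.120,0,.121),(-.070,-.02,.057),(-.115,0,.159)]:
    print(q,wproj(Rb.apply(q)+[.5202,.1095,0],s).round(1))
E
```

```text
(-0.09, 0, 0.106) [[324.1 180.1]]
(-0.1325, 0, 0.129) [[323.5 246.1]]
(-0.111, 0, 0.117) [[323.8 211.9]]
(-0.12, 0, 0.121) [[323.7 225.5]]
(-0.07, -0.02, 0.057) [[347.4 144.9]]
(-0.115, 0, 0.159) [[323.6 241.2]]
```

The grip matches the home prediction (180/246). Pressing now.

```bash

echo '[[0,[-0.001,0,0.015],[0,0,0]],[0,[0,0,0.01],[0,0,0]],[0,[0,0,0],[0,0,0]]]' > m.json && python3 -m jog m.json >/dev/null; python3 st.py
echo '[[0,[0,0,0.004],[0,0,0]],[0,[0,0,0.004],[0,0,0]],[0,[0,0,0.004],[0,0,0]],[0,[0,0,0],[0,0,0]]]' > m.json && python3 -m jog m.json >/dev/null; python3 st.py
echo '[[0,[-0.001,0,0.005],[0,0,0]],[0,[-0.001,0,0.005],[0,0,0]],[0,[0,0,0],[0,0,0]]]' > m.json && python3 -m jog m.json >/dev/null; python3 st.py
echo '[[0,[-0.001,0,0.005],[0,0,0]],[0,[-0.001,0,0.005],[0,0,0]],[0,[0,0,0],[0,0,0]]]' > m.json && python3 -m jog m.json >/dev/null; python3 st.py
```

```text
t 8.97 box TCP [-0.1173  0.0011  0.142 ] F(box) [-0.8  0.5 -0.5] gap 0.0001
t 9.3 box TCP [-0.1167 -0.0004  0.1321] F(box) [-0.1 -0.1  1.2] gap -0.0001
t 9.55 box TCP [-1.189e-01 -1.000e-04  1.217e-01] F(box) [-0.3  0.5 -0. ] gap 0.0001
t 9.8 box TCP [-0.1209  0.      0.1115] F(box) [-0.2  0.8  0.4] gap 0.0001
```

```bash
python3 - <<'E'
from h import *; import cv2
cv2.imwrite("pics/w4.png",cv2.convertScaleAbs(snapshot("wrist"),alpha=1.4))
E
python3 st.py
```

```text
t 9.85 box TCP [-0.1208 -0.0002  0.1119] F(box) [ 0.5 -0.5 -1. ] gap 0.0002
```

View pics/w4.png

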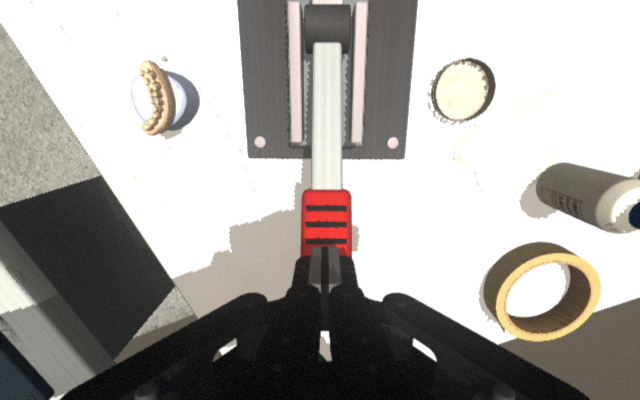

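```bash
python3 - <<'E'
from h import *
s=ctrl.state();Rb=R.from_euler('z',1.1508)
for th in (0,.08,.15,.25):
    c=np.array([-.014*th,.049]);o=[]
    for q in [(-.090,.057),(-.1325,.080)]:
        v=np.array(q); ang=np.arctan2(v[1],-v[0])-th; r=np.hypot(*v); p=c+r*np.array([-np.cos(ang),np.sin(ang)])
        o.append(wproj(Rb.apply([p[0],0,p[1]])+[.5202,.1095,0],s)[0].round(1)); o.append(wproj(Rb.apply([p[0],.014,p[1]])+[.5202,.1095,0],s)[0].round(1)[0])
    print(th,o)
print(wproj(Rb.apply([-.1208,0,.101])+[.5202,.1095,0],s).round(1), wproj(Rb.apply([-.07,.02,.057])+[.5202,.1095,0],s).round(1))
E
```

```text
0 [array([324.4, 192.9]), np.float64(299.1), array([323.8, 282.9]), np.float64(297.1)]
0.08 [array([324.4, 198.4]), np.float64(300.3), array([323.8, 283.3]), np.float64(299.0)]
0.15 [array([324.4, 201.9]), np.float64(301.3), array([323.8, 282.3]), np.float64(300.5)]
0.25 [array([324.3, 205. ]), np.float64(302.5), array([323.8, 279. ]), np.float64(302.3)]
[[324.1 240.2]] [[295.6 145.3]]
```

```bash
cat > blob.py <<'E'
from h import *; import cv2
def bl(im,c):
    h=cv2.cvtColor(im,cv2.COLOR_BGR2HSV)
    m=cv2.inRange(h,(20,120,60),(35,255,255)) if c=='y' else cv2.inRange(h,(0,150,60),(6,255,255))|cv2.inRange(h,(172,150,60),(180,255,255))
    n,l,s,ce=cv2.connectedComponentsWithStats(m)
    return [(*map(int,s[i]),ce[i].round(1).tolist()) for i in range(1,n) if s[i,4]>25]
if __name__=="__main__":
    for n in("top","scene","wrist"):
        im=snapshot(n)
        for c in "yr": print(n,c,bl(im,c))
    for n in("top0","scene0"):
        im=cv2.imread(f"pics/{n}.png")
        for c in "yr": print(n,c,bl(im,c))
    Rb=R.from_euler('z',1.1508)
    for f in (0,.1,.2,.25):
        for n in("top","scene"):
            q=[]
            for dx in(148,110):
                for y in(-18,18):
                    x0,z0=-dx,64.5-58.5
                    q.append([181+x0*np.cos(f)+z0*np.sin(f),y,58.5-x0*np.sin(f)+z0*np.cos(f)])
            print(f,n,proj(n,Rb.apply(np.array(q)/1e3)+[.5202,.1095,0]).round(1).tolist())
E
python3 blob.py
```

```text
top y [(553, 197, 12, 17, 125, [559.2, 204.3]), (309, 209, 24, 24, 341, [320.2, 220.6])]
top r [(388, 242, 10, 16, 72, [392.6, 249.5])]
scene y [(556, 88, 40, 27, 116, [571.6, 105.4]), (597, 99, 6, 13, 28, [599.8, 105.4]), (441, 221, 12, 11, 85, [446.4, 226.5]), (301, 223, 24, 22, 330, [312.5, 233.5])]
scene r [(344, 274, 25, 16, 151, [355.4, 281.6])]
wrist y []
wrist r [(300, 190, 50, 67, 2188, [324.8, 219.3])]
top0 y [(553, 197, 12, 21, 190, [558.0, 206.7]), (511, 206, 34, 30, 376, [523.3, 221.6]), (309, 209, 24, 24, 344, [320.3, 220.6])]
top0 r [(535, 222, 16, 12, 133, [542.3, 228.0]), (409, 251, 7, 12, 32, [411.6, 256.1]), (428, 257, 8, 11, 26, [432.3, 261.4])]
scene0 y [(556, 87, 22, 25, 84, [563.6, 100.5]), (579, 92, 24, 21, 86, [594.0, 105.5]), (301, 223, 24, 21, 294, [312.2, 232.8])]
scene0 r [(350, 203, 11, 10, 72, [355.0, 207.8]), (356, 287, 26, 20, 219, [368.7, 296.9])]
0 top [[333.5, 216.3], [326.7, 232.8], [316.1, 209.2], [309.2, 225.6]]
0 scene [[325.4, 235.6], [309.6, 242.5], [316.5, 223.0], [301.0, 229.6]]
0.1 top [[332.8, 215.3], [325.9, 232.1], [315.3, 208.3], [308.4, 225.0]]
0.1 scene [[325.0, 230.5], [309.1, 237.4], [316.1, 219.2], [300.5, 225.8]]
0.2 top [[331.5, 214.0], [324.4, 231.1], [314.0, 207.3], [307.0, 224.1]]
0.2 scene [[324.3, 224.9], [308.2, 231.8], [315.5, 215.0], [299.7, 221.6]]
0.25 top [[330.5, 213.2], [323.4, 230.4], [313.2, 206.7], [306.1, 223.6]]
0.25 scene [[323.8, 221.9], [307.6, 228.8], [315.1, 212.8], [299.3, 219.4]]
```

The tongue has not moved yet, and the tips sit about 60% toward the rear of the grip. I'll shift forward a little and keep pressing in small steps.

```bash

echo '[[0,[0.006,0,0],[0,0,0]],[0,[0,0,0],[0,0,0]]]' > m.json && python3 -m jog m.json >/dev/null; python3 st.py
for k in 1; do
echo '[[0,[0,0,0.004],[0,0,0]],[0,[0,0,0],[0,0,0]]]' > m.json && python3 -m jog m.json >/dev/null; python3 st.py
echo '[[0,[0,0,0.004],[0,0,0]],[0,[0,0,0],[0,0,0]]]' > m.json && python3 -m jog m.json >/dev/null; python3 st.py
echo '[[0,[0,0,0.004],[0,0,0]],[0,[0,0,0],[0,0,0]]]' > m.json && python3 -m jog m.json >/dev/null; python3 st.py; done
python3 blob.py | head -6
```

```text
t 10.17 box TCP [-0.1136 -0.001   0.1131] F(box) [-1.   0.3 -0.1] gap 0.0002
t 10.33 box TCP [-0.1144 -0.0004  0.1082] F(box) [-0.   0.5  0.4] gap -0.0
t 10.5 box TCP [-0.1147 -0.0004  0.1041] F(box) [0.4 0.2 0.1] gap -0.0003
t 10.67 box TCP [-0.1147 -0.0004  0.1001] F(box) [0.2 0.5 1.4] gap -0.0002
top y [(553, 197, 12, 21, 190, [558.0, 206.7]), (309, 209, 24, 24, 339, [320.3, 220.6])]
top r []
scene y [(555, 88, 27, 26, 89, [565.1, 102.3]), (583, 95, 20, 19, 61, [594.9, 107.6]), (559, 117, 10, 10, 28, [563.5, 121.0]), (441, 221, 12, 11, 86, [446.3, 226.6]), (301, 223, 24, 22, 332, [312.5, 233.5])]
scene r [(344, 275, 26, 18, 172, [356.8, 284.4])]
wrist y []
wrist r [(300, 209, 50, 48, 1621, [324.1, 229.2])]
```

```bash
for k in 1; do
echo '[[0,[0,0,0.004],[0,0,0]],[0,[0,0,0],[0,0,0]]]' > m.json && python3 -m jog m.json >/dev/null; python3 st.py
echo '[[0,[0,0,0.004],[0,0,0]],[0,[0,0,0],[0,0,0]]]' > m.json && python3 -m jog m.json >/dev/null; python3 st.py
echo '[[0,[-0.001,0,0.004],[0,0,0]],[0,[0,0,0],[0,0,0]]]' > m.json && python3 -m jog m.json >/dev/null; python3 st.py; 
echo '[[0,[-0.001,0,0.004],[0,0,0]],[0,[0,0,0],[0,0,0]]]' > m.json && python3 -m jog m.json >/dev/null; python3 st.py; done
python3 blob.py | head -6
```

```text
t 10.98 box TCP [-0.1147 -0.0005  0.0963] F(box) [-0.1 -0.7  1.2] gap -0.0003
t 11.15 box TCP [-0.1149 -0.0014  0.0936] F(box) [-1.1  1.   7.2] gap 0.0
t 11.32 box TCP [-0.1162 -0.0017  0.0902] F(box) [-1.9  0.2  7.5] gap 0.0002
t 11.48 box TCP [-0.1174 -0.002   0.0863] F(box) [-2.3 -0.8  7.2] gap 0.0001
top y [(553, 197, 12, 21, 191, [558.1, 206.6]), (309, 209, 24, 23, 346, [320.1, 220.3])]
top r [(543, 222, 8, 12, 56, [546.0, 228.3])]
scene y [(556, 89, 47, 25, 147, [578.5, 105.7]), (441, 221, 12, 11, 86, [446.4, 226.4]), (301, 222, 24, 21, 325, [312.4, 231.8])]
scene r [(346, 281, 25, 18, 169, [358.4, 290.4])]
wrist y []
wrist r [(298, 217, 51, 41, 1363, [322.6, 233.0])]
```

```bash
python3 - <<'E'
from h import *; import cv2
w=snapshot("wrist")[0:400,180:480];b=snapshot("scene")[190:340,280:430]
o=np.zeros((520,800,3),np.uint8);o[:400,:300]=w;o[:500,300:]=cv2.resize(b,(500,500),interpolation=2)
cv2.imwrite("pics/m5.png",cv2.convertScaleAbs(o,alpha=1.5))
E
```

```text
(no output)
```

View pics/m5.png

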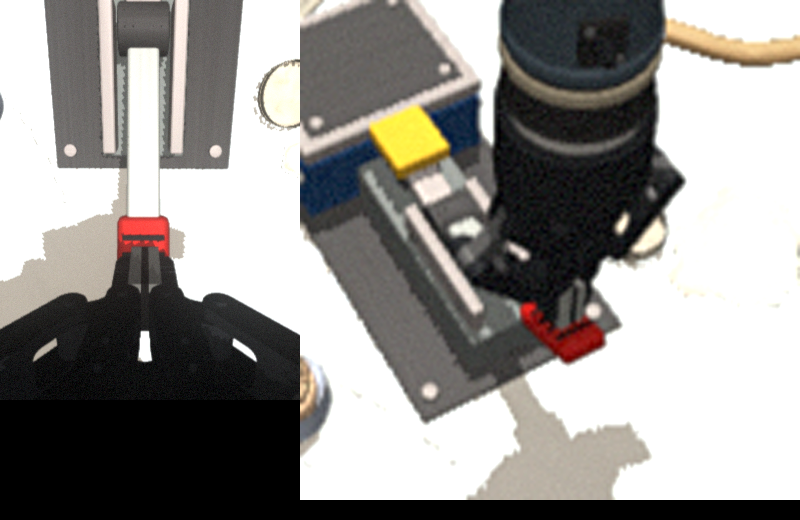

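The mosaic shows the fingertips pressing on the red grip at (565,310), with the tongue just starting to lift at (410,140). I'll continue pressing.

```bash
for k in 1; do
echo '[[0,[-0.001,0,0.004],[0,0,0]],[0,[-0.001,0,0.004],[0,0,0]],[0,[-0.001,0,0.004],[0,0,0]],[0,[0,0,0],[0,0,0]]]' > m.json && python3 -m jog m.json >/dev/null; python3 st.py
echo '[[0,[-0.001,0,0.004],[0,0,0]],[0,[-0.001,0,0.004],[0,0,0]],[0,[0,0,0],[0,0,0]]]' > m.json && python3 -m jog m.json >/dev/null; python3 st.py; done
python3 blob.py | head -6 | grep -v "top r"
```

```text
t 12.07 box TCP [-0.1209 -0.0021  0.0742] F(box) [-3.5  0.4  7. ] gap 0.0002
t 12.32 box TCP [-0.1231 -0.0022  0.0662] F(box) [-4.   0.4  6.4] gap 0.0002
top y [(553, 197, 12, 21, 191, [558.1, 206.6]), (308, 208, 24, 24, 355, [319.2, 219.5]), (541, 233, 10, 5, 26, [545.9, 235.6])]
scene y [(556, 88, 26, 25, 77, [564.5, 101.9]), (582, 97, 21, 22, 74, [593.2, 109.2]), (300, 218, 24, 22, 318, [312.0, 228.1]), (441, 221, 12, 12, 84, [446.5, 226.6])]
scene r [(348, 290, 25, 19, 181, [360.5, 299.7])]
wrist y []
wrist r [(297, 222, 52, 36, 1161, [321.6, 236.6])]
```

```bash
for k in 1; do
echo '[[0,[-0.001,0,0.004],[0,0,0]],[0,[-0.001,0,0.004],[0,0,0]],[0,[-0.001,0,0.004],[0,0,0]],[0,[0,0,0],[0,0,0]]]' > m.json && python3 -m jog m.json >/dev/null; python3 st.py
echo '[[0,[-0.001,0,0.004],[0,0,0]],[0,[-0.001,0,0.004],[0,0,0]],[0,[0,0,0],[0,0,0]]]' > m.json && python3 -m jog m.json >/dev/null; python3 st.py; done
python3 blob.py | head -6 | grep -v "top r"
```

```text
t 12.8 box TCP [-0.1265 -0.002   0.0538] F(box) [-3.9  0.6  5.7] gap -0.0002
t 13.05 box TCP [-0.1284 -0.002   0.0457] F(box) [-4.8  0.6  6.1] gap -0.0002
top y [(553, 197, 12, 21, 191, [558.1, 206.6]), (307, 207, 24, 24, 357, [318.1, 218.5]), (515, 206, 12, 7, 49, [520.8, 208.8]), (531, 215, 14, 21, 55, [536.8, 225.3]), (541, 233, 10, 5, 26, [545.9, 235.6])]
scene y [(556, 88, 13, 22, 52, [560.4, 99.1]), (589, 95, 14, 18, 43, [597.3, 106.1]), (300, 215, 24, 20, 304, [311.4, 224.4]), (441, 221, 12, 11, 83, [446.5, 226.6])]
scene r [(349, 298, 24, 20, 169, [361.9, 308.8])]
wrist y []
wrist r [(297, 223, 52, 35, 1170, [322.2, 238.0])]
```

```bash
for k in 1; do
echo '[[0,[-0.0005,0,0.004],[0,0,0]],[0,[-0.0005,0,0.003],[0,0,0]],[0,[0,0,0],[0,0,0]]]' > m.json && python3 -m jog m.json >/dev/null; python3 st.py
echo '[[0,[-0.0005,0,0.003],[0,0,0]],[0,[-0.0005,0,0.002],[0,0,0]],[0,[0,0,0],[0,0,0]]]' > m.json && python3 -m jog m.json >/dev/null; python3 st.py
echo '[[0,[0,0,0],[0,0,0]],[0,[0,0,0],[0,0,0]],[0,[0,0,0],[0,0,0]]]' > m.json && python3 -m jog m.json >/dev/null; python3 st.py; done
python3 blob.py | head -6 | grep -v "top r"
python3 - <<'E'
from h import *; import cv2
w=snapshot("wrist")[0:400,180:480];b=snapshot("scene")[190:340,280:430]
o=np.zeros((520,800,3),np.uint8);o[:400,:300]=w;o[:500,300:]=cv2.resize(b,(500,500),interpolation=2)
cv2.imwrite("pics/m6.png",cv2.convertScaleAbs(o,alpha=1.5))
E
```

```text
t 13.45 box TCP [-0.1294 -0.002   0.0387] F(box) [-4.1 -0.4  6.5] gap 0.0
t 13.7 box TCP [-0.13   -0.0021  0.0339] F(box) [-3.5 -0.2  5.7] gap 0.0004
t 13.95 box TCP [-0.13   -0.0021  0.034 ] F(box) [-3.4 -0.4  5.5] gap 0.0001
top y [(553, 197, 12, 21, 190, [558.0, 206.7]), (306, 207, 24, 23, 357, [317.4, 218.1]), (511, 206, 16, 9, 79, [519.2, 210.1]), (527, 215, 18, 21, 101, [533.8, 226.6]), (541, 233, 10, 5, 26, [545.9, 235.6])]
scene y [(556, 88, 11, 21, 53, [559.8, 98.4]), (569, 97, 34, 17, 90, [589.0, 108.9]), (299, 213, 25, 20, 302, [311.2, 222.4]), (441, 220, 12, 12, 88, [446.6, 226.3])]
scene r [(350, 303, 23, 20, 175, [362.1, 313.2])]
wrist y []
wrist r [(296, 224, 53, 34, 1134, [322.2, 238.7])]
```

View pics/m6.png

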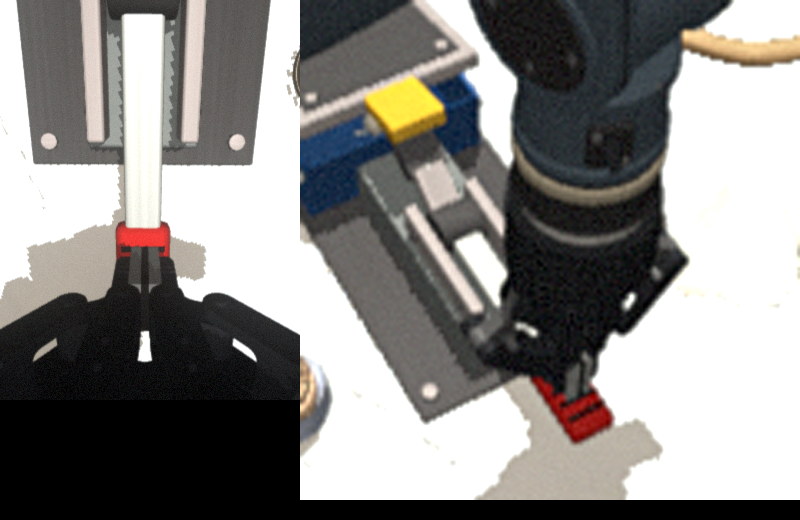

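The flap is up about 0.235 rad, roughly 34 mm. The tongue is at (405,110) and the grip is still held by the fingertips at (575,390). I'll add 3 mm of margin and hand in.

```bash
echo '[[0,[-0.0003,0,0.0015],[0,0,0]],[0,[-0.0003,0,0.0015],[0,0,0]],[0,[0,0,0],[0,0,0]],[0,[0,0,0],[0,0,0]],[0,[0,0,0],[0,0,0]]]' > m.json && python3 -m jog m.json >/dev/null; python3 st.py
echo '[[0,[0,0,0],[0,0,0]],[0,[0,0,0],[0,0,0]],[0,[0,0,0],[0,0,0]],[0,[0,0,0],[0,0,0]],[0,[0,0,0],[0,0,0]]]' > m.json && python3 -m jog m.json >/dev/null; python3 st.py; python3 blob.py | sed -n '1p;3p'
```

```text
t 14.62 box TCP [-0.1303 -0.0022  0.0311] F(box) [-3.1 -0.2  5.5] gap -0.0
t 15.03 box TCP [-0.1303 -0.0022  0.0311] F(box) [-3.9 -0.3  4.6] gap 0.0001
top y [(553, 197, 12, 21, 190, [558.0, 206.7]), (306, 207, 24, 23, 359, [317.2, 218.0]), (511, 206, 16, 10, 86, [518.9, 210.3]), (526, 215, 19, 21, 110, [533.3, 226.7]), (541, 233, 10, 5, 26, [545.9, 235.6])]
scene y [(556, 90, 47, 26, 148, [578.1, 105.7]), (299, 213, 25, 20, 299, [311.1, 222.1]), (441, 221, 12, 11, 87, [446.3, 226.4])]
```

Steady: the rise is about 35 mm and the press about 5 N.

```bash
python3 -c "
from rig import ctrl; print(ctrl.hand_in())"
```

```text
the job is handed in; nothing more can be done
None
```

I pushed the lever home, then pressed the red end down until the tongue's front edge rose about 35 mm by my camera estimate; the job was handed in at about 15 s with the fingertips still pressing at about 5 N and none of the bystanders touched.

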